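# Roll the steel muddler into its V rest

## Robot

A 6-joint arm with a two-finger parallel gripper is mounted at the origin on a cart in front of the work surface, level with it; the furniture and walls round the work are solid. World frame = base frame: x ahead of the robot, y to its left, z up, the work surface at z = 0. Lengths are in m, angles in rad, forces in N, time in s.
With the tool pointing down it reaches from about 0.375 to 0.9 m from the base axis. Payload 3.1 kg.
Tool frame: the origin (TCP) lies midway between the tips of the shut fingers; the grasp point (between the pads) lies manip.grip_depth behind it (manip.grip_depth is the distance from the TCP to the grasp point, in m); z points along the fingers, y is the direction in which the jaws open and shut (so a half turn about z gives the same grasp; the last joint's range is limited). The gripper opens to 85 mm and grips with 20 to 120 N. Pads are 22 mm wide; open, the fingers measure 114 mm over their backs; the gripper's body (76 mm by 85 mm) begins 54 mm behind the grasp point. The pads swing forward as they close: fully open they stand 13 mm farther back than shut.
Start: joints at [1.099, 0.527, 1.433, -0, 1.181, -0.178], TCP at [0.18, 0.598, 0.231] pointing down, gripper open.
Joint ranges: [-3.08, 3.08], [-0.75, 2.2], [0.22, 2.44], [-1.43, 4.57], [0, 2.65], [-2.85, 2.85]. Speed limits (rad/s): [2.79, 2.79, 3.14, 3.14, 3.14, 3.14].

## Interface

Orientations are given as a unit quaternion [x, y, z, w].
In Python, from station import manip, vision gives the robot as it stands.
- The arm moves only by the shell command python3 -m crank 'ROWS' [FORCE]. ROWS is JSON, a list of rows, each an object with "grip": the closure, from 0 (fully open) to 1 (shut); "offset": the shift along the tool's x, y, z in mm, a list of three; "angular": the turn, a rotation vector about the tool's x, y, z in degrees, a list of three. A call has 1 to 10 rows; each row is the pose to reach, as a shift and turn from the pose commanded when the call began, along the tool's axes at that moment; what a row does not reach only later rows make up. A row lasts 1/10 s, in which the tool goes at most 50 mm and 8.59 degrees, less where a joint would pass 70% of its speed; a pose out of reach is approached as far as the arm can. A call with a gripper value outside its range is refused whole. The fingers move at their own pace and stop on an object; FORCE is the grip in N (left out, the last holds). Time passes only in rows, so rows that repeat a pose let the fingers close. It gives the time, the measured TCP pose, the force and the opening at its end, in the units of the state.
- manip.sense(): the state, without advancing time (a new reading comes with each control period).
- vision.snapshot(name): name is "scene" or "side" or "wrist"; returns a dict with "pixels" (420x560x3 uint8, red, green, blue), "intrinsics" (3x3 intrinsics, pixels), "R" (3x3) and "t" (3): a world point X has camera coordinates R X + t. Camera axes: x right, y down, z forward; pixel columns grow to the right and rows downward; lengths in m; the calibration is good to about 2 mm. A picture is of the moment at which its call begins. There is no depth.
- manip.sign_off(): hands the job in, once; it reports no verdict.
The state is a dict: "t": time; "q": joint angles; "qd": joint speeds; "tau": joint torques, N m; "tcp_pos": TCP position; "tool_rot": TCP orientation; "force": force on the tool from outside, world axes, zero at the start; "ft_torque": the same for the moment, N m; "finger_gap": opening from 0.0 (shut) to 1.0 (fully open).
Only numpy, scipy, OpenCV 4.12 (cv2) and the standard library are available. Lean on these libraries where they do the work, as an engineer would, in place of code of your own. Each camera call takes 0.05 s, during which the arm holds its last target.

## Task

Roll the round steel muddler along the bench by pushing its side with the fingertips, up the ramp of the wooden rest and over the lip, so that it lies settled in the V groove with about the same length sticking out at both ends (its middle no more than 3 cm from the middle of the rest; nudge its end if need be). It must turn over as it rolls; do not pick it up, squeeze it or press hard on it, leave the other things where they stand, and take the hand away at the end.

Things in the scene. Friction and masses are not known exactly. Their poses are not given: they have to be found in the camera images.
- bar: straight muddler: polished steel round bar, 34 mm in diameter, 200 mm long, a black 45 mm sleeve of equal diameter at one end; 0.18 to 0.35 kg, slippery, rolls easily. Origin on its axis at mid-length; x runs along it to the black end, y and z turn as it rolls. It starts on the bench on the ramp side, 160 to 240 mm from the groove, at most 0.25 rad off parallel with it
- rest: wooden rest for the muddler, fixed to the bench, 150 mm long (x), 108 mm across (y). Origin on the bench top below the bottom of its V groove, at mid-length; x along the groove, y to the ramp side (the robot's left, turned by up to 0.25 rad), z up. Ramp: from the bench at y = 66 mm evenly up to the lip. Beyond the groove a higher stop, 20 mm high, from y = -30 to -42 mm
- lip (a point): middle of the lip between ramp and groove: 12 mm above the bench, at y = 16 mm of the rest; axes as the rest's
- seat (a point): where the middle of the seated muddler lies: above the middle of the groove (y = 0 of the rest), 23 mm above the bench. The groove's bottom is 3 mm above the bench, its sides rise at 30 degrees; axes as the rest's. The ramp squares a crooked bar pushed against it; the seated bar slides along the groove when its end is pushed (1 to 2 N)
- jigger: steel double-cone jigger, 46 mm across, 77 mm tall, loose; bystander. Origin at the centre of its foot.
- shot_glass: clear shot glass, 49 mm across, 62 mm tall, loose; bystander. Origin at the centre of its foot.
- spice: glass spice shaker with chromed cap, 44 mm across, 72 mm tall, loose; bystander. Origin at the centre of its foot.
- cup: small clear measuring cup with a handle, 51x70x69 mm, loose; bystander. Origin at the centre of its foot.
- tape: roll of tape lying flat, 100 mm across, 25 mm tall, loose; bystander. Origin at the centre of its underside.
Things that resemble listed ones, but are neither listed nor needed, are in the scene too. Of the things that look like the rest, take the one that is farthest from the robot's base at the start. Several things have the shape of the bar; the one meant has the colours described above.

How it is judged:
By the outcome, as a careful person would: the job done as asked, in the order asked, and still so for the second after the job is handed in, with the robot touching nothing.
It also fails if it takes over 56 s, if anything falls off the work surface, if the arm or the gripper's body presses on something with over 40 N, if the wrist force passes 120 N, or if a joint passes its speed limit or range.

## Working session

There is one attempt and no reset: what is moved stays moved. The work goes in short steps, Python scripts to look and compute and a shell command to move; the robot and the scene stay as the last step left them, time stands still between calls to the robot, and variables do not carry over. Pictures are saved under pics/ and viewed, and the job is handed in when it is done.

```bash
ls; mkdir -p pics
python3 - <<'E'
from station import manip, vision
import cv2, numpy as np
s=manip.sense()
print({k:np.round(v,3).tolist() for k,v in s.items()}, manip.grip_depth)
for n in ("scene","side","wrist"):
    p=vision.snapshot(n); cv2.imwrite(f"pics/{n}0.png",p["pixels"][:,:,::-1]); print(n,np.round(p["intrinsics"],1).tolist(),np.round(p["R"],3).tolist(),np.round(p["t"],3).tolist())
E
```

```text
pics
{'t': 0.0, 'q': [1.1, 0.528, 1.434, -0.0, 1.181, -0.178], 'qd': [-0.001, -0.002, -0.001, -0.001, -0.002, 0.0], 'tau': [-0.001, -44.234, -17.802, -0.0, 0.008, 0.0], 'tcp_pos': [0.18, 0.598, 0.23], 'tool_rot': [0.146, 0.989, -0.001, -0.0], 'force': [-0.273, 0.051, 0.164], 'ft_torque': [-0.008, 0.03, 0.025], 'finger_gap': 1.004} 0.0187
scene [[380.3, 0.0, 279.7], [0.0, 380.3, 206.6], [0.0, 0.0, 1.0]] [[-0.963, 0.27, -0.022], [0.183, 0.59, -0.787], [-0.2, -0.761, -0.617]] [0.543, -0.123, 1.419]
side [[490.8, 0.0, 275.6], [0.0, 490.8, 207.1], [0.0, 0.0, 1.0]] [[-0.999, -0.038, -0.015], [-0.003, 0.439, -0.898], [0.041, -0.898, -0.439]] [0.586, 0.011, 1.509]
wrist [[346.7, 0.0, 278.5], [0.0, 346.7, 216.6], [0.0, 0.0, 1.0]] [[0.289, 0.957, -0.003], [0.917, -0.276, 0.287], [0.274, -0.086, -0.958]] [-0.623, -0.038, 0.381]
```

View pics/scene0.png

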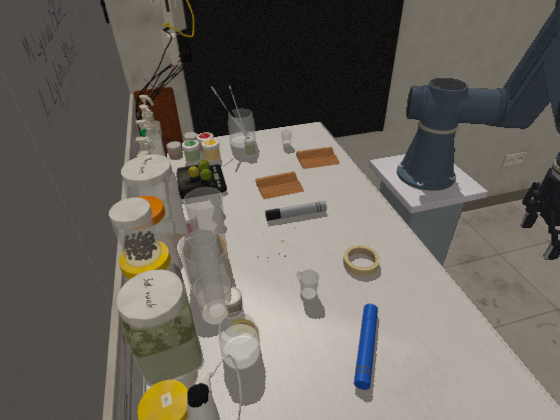

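View pics/side0.png

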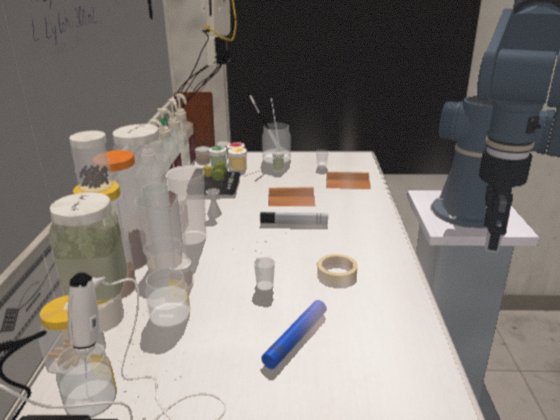

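View pics/wrist0.png

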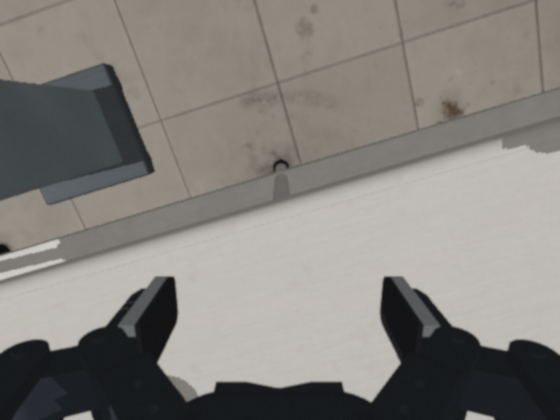

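Both fixed views show two wooden rests. The farther one is at scene (280,185) and side (291,197). The steel bar with the black end is at scene (267,214) to (326,209), and the blue bar is a decoy. I'll enlarge these next.

Run:
```python
import cv2
a=cv2.imread("pics/scene0.png")[160:230,240:360]; b=cv2.imread("pics/side0.png")[170:240,240:360]
for n,c in(("a",a),("b",b)): cv2.imwrite(f"pics/crop0{n}.png",cv2.resize(c,None,fx=6.5,fy=6.5,interpolation=cv2.INTER_CUBIC))
```

```text
(no output)
```

View pics/crop0a.png

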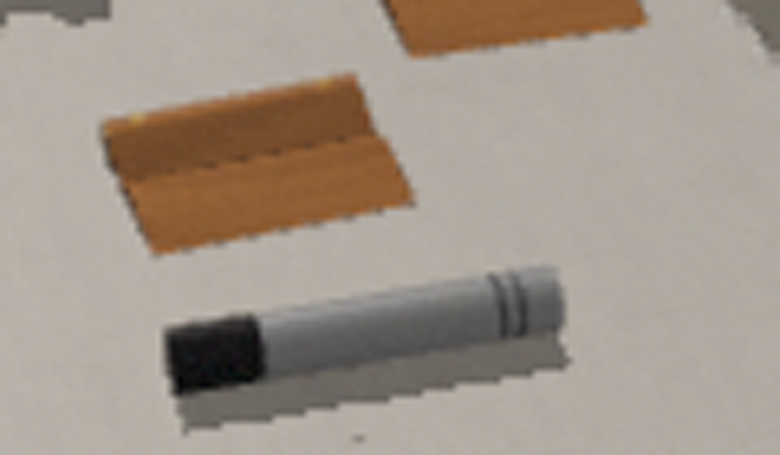

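View pics/crop0b.png

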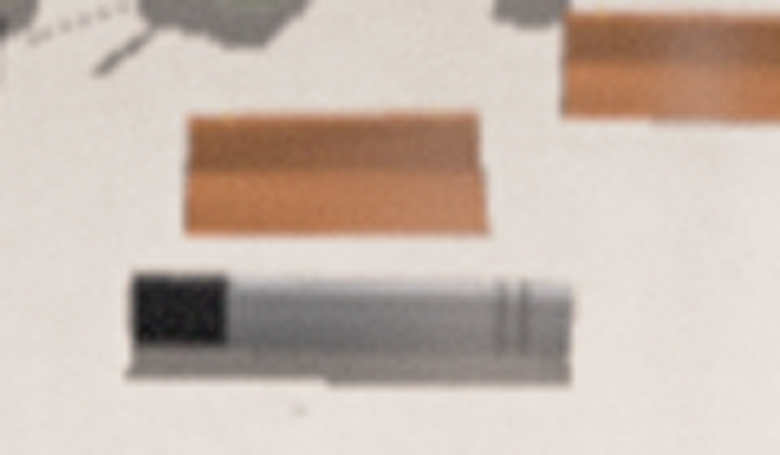

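```bash
cat > h.py <<'E'
import numpy as np, cv2
from scipy.optimize import least_squares
from station import manip, vision
def proj(p,X):
    X=np.atleast_2d(X); c=X@np.array(p["R"]).T+p["t"]; u=c@np.array(p["intrinsics"]).T
    return u[:,:2]/u[:,2:]
def T(x,y,a,P):
    P=np.atleast_2d(P); c,s=np.cos(a),np.sin(a)
    return np.c_[x+c*P[:,0]-s*P[:,1], y+s*P[:,0]+c*P[:,1], P[:,2]]
def onplane(p,uv,z):
    R=np.array(p["R"]);C=-R.T@p["t"];d=R.T@np.linalg.inv(p["intrinsics"])@[uv[0],uv[1],1]
    return C+d*(z-C[2])/d[2]
E
python3 - <<'E'
from h import *
ps={n:vision.snapshot(n) for n in("scene","side")}
for n,p in ps.items(): print(n,-np.array(p["R"]).T@p["t"])
cs=lambda l,o:np.array(l)/6.5+o-0.42
S={"scene":cs([(155,253),(413,205),(125,182),(378,138),(103,122),(354,75)],[240,160]),
   "side":cs([(185,235),(488,235),(187,172),(483,168),(190,117),(477,115)],[240,170])}
M=np.array([(.075,.066,0),(-.075,.066,0),(.075,.016,.012),(-.075,.016,.012),(.075,-.042,.020),(-.075,-.042,.020)])
for sel in (("scene",),("side",),("scene","side")):
    f=lambda v:np.concatenate([(proj(ps[n],T(*v,M))-S[n]).ravel() for n in sel])
    r=least_squares(f,[.5,.1,0]); print(sel,r.x.round(4),r.fun.round(1))
B={"scene":cs([(170,361),(561,302)],[240,160]),"side":cs([(133,310),(572,316)],[240,170])}
for n in B:
    e=[onplane(ps[n],uv,.017) for uv in B[n]]; print(n,np.round(e,4),np.linalg.norm(e[0]-e[1]))
E
```

```text
scene [0.8283261  1.00597867 0.79104353]
side [0.52389461 1.37147595 0.68128671]
('scene',) [ 0.5437 -0.0964  0.0182] [-0.8  0.5  0.4 -0.1  0.1  0.7  1.2 -0.2 -0.6 -0.6 -0.2 -0.5]
('side',) [ 0.5389 -0.0949  0.0228] [-0.4  0.5  0.3  0.2 -0.3  0.2  0.3  0.4 -0.3 -0.8  0.3 -0.8]
('scene', 'side') [ 0.541  -0.0967  0.0203] [-0.   0.3  1.1 -0.3  0.8  0.5  1.9 -0.3  0.1 -0.8  0.5 -0.7 -1.   0.2
 -0.4 -0.  -0.9 -0.1 -0.4  0.2 -0.9 -1.  -0.3 -1. ]
scene [[0.6327 0.08   0.017 ]
 [0.4318 0.0929 0.017 ]] 0.20130448224350417
side [[0.6289 0.0824 0.017 ]
 [0.4299 0.0866 0.017 ]] 0.1990360563742756
```

Run:
```python
from h import *
a=vision.snapshot("scene")
for nm,uv in dict(cup=(310,298),tape=(361,265),glass=(286,142),glass2=(218,315),crumb=(267,257)).items(): print(nm,onplane(a,uv,0).round(3))
b=vision.snapshot("side")
for nm,uv in dict(cup=(264,288),tape=(337,272),jig=(213,216),glass=(322,165)).items(): print(nm,onplane(b,uv,0).round(3))
s=manip.sense();print(s['tcp_pos'],s['t'])
from scipy.spatial.transform import Rotation as R
Q=R.from_quat(s['tool_rot']); print(Q.as_matrix().round(3))
for tgt in ([.532,.135,.10],[.532,.135,.03]): print((Q.inv().apply(np.array(tgt)-s['tcp_pos'])*1000).round(1))
y=Q.as_matrix()[:,1]; print(np.degrees(np.arctan2(y[1],y[0])))
```

```text
cup [0.601 0.42  0.   ]
tape [0.426 0.353 0.   ]
glass [ 0.425 -0.396  0.   ]
glass2 [0.837 0.404 0.   ]
crumb [0.671 0.246 0.   ]
cup [0.598 0.414 0.   ]
tape [0.421 0.344 0.   ]
jig [0.776 0.042 0.   ]
glass [ 0.424 -0.388  0.   ]
[0.18029317 0.59823465 0.23104794] 0.35
[[-0.957  0.289 -0.   ]
 [ 0.289  0.957 -0.001]
 [ 0.    -0.001 -1.   ]]
[-470.4 -341.9  131.2]
[-470.5 -341.9  201.2]
73.22474464211253
```

```bash
python3 -m crank '[{"grip":0,"offset":[-39,-28,5],"angular":[0,0,6]},{"grip":0,"offset":[-78,-57,10],"angular":[0,0,12]},{"grip":0,"offset":[-117,-85,15],"angular":[0,0,18]},{"grip":0,"offset":[-156,-114,20],"angular":[0,0,24]},{"grip":0,"offset":[-195,-142,25],"angular":[0,0,30]},{"grip":0,"offset":[-234,-170,30],"angular":[0,0,36]},{"grip":0,"offset":[-273,-199,35],"angular":[0,0,42]},{"grip":0,"offset":[-312,-227,40],"angular":[0,0,48]},{"grip":0,"offset":[-351,-255,45],"angular":[0,0,54]},{"grip":0,"offset":[-390,-284,50],"angular":[0,0,60]}]'
python3 - <<'E'
from h import *
from scipy.spatial.transform import Rotation as R
s=manip.sense();Q=R.from_quat(s['tool_rot']);print(s['tcp_pos'].round(4) if hasattr(s['tcp_pos'],'round') else s['tcp_pos']);y=Q.as_matrix()[:,1]; print(np.degrees(np.arctan2(y[1],y[0])))
print((Q.inv().apply(np.array([.532,.15,.09])-s['tcp_pos'])*1000).round(1))
E
```

```text
t: 1.35
tcp_pos: [0.473, 0.2123, 0.1814]
tool_rot: [0.623, 0.782, 0.0, 0.0]
force: [-0.4, 1.0, 0.2]
finger_gap: 0.997
[0.473  0.2123 0.1814]
12.970480347270975
[-73.9  43.4  91.4]
```

```bash
python3 -m crank '[{"grip":0,"offset":[-25,15,30],"angular":[0,0,4]},{"grip":0,"offset":[-50,30,60],"angular":[0,0,8]},{"grip":0,"offset":[-74,43,92],"angular":[0,0,12]},{"grip":0,"offset":[-74,43,92],"angular":[0,0,12]},{"grip":0,"offset":[-74,43,92],"angular":[0,0,12]}]'
python3 - <<'E'
from h import *
for n in ("scene","side","wrist"):
    p=vision.snapshot(n); c=p["pixels"][:,:,::-1]
    if n!="wrist": c=cv2.resize(c[130:280,220:400],None,fx=4,fy=4,interpolation=cv2.INTER_CUBIC)
    cv2.imwrite(f"pics/{n}1.png",c)
E
```

```text
t: 1.85
tcp_pos: [0.5302, 0.1513, 0.0886]
tool_rot: [0.7, 0.714, -0.001, -0.001]
force: [-0.6, 0.6, 0.8]
finger_gap: 1.001
```

View pics/wrist1.png

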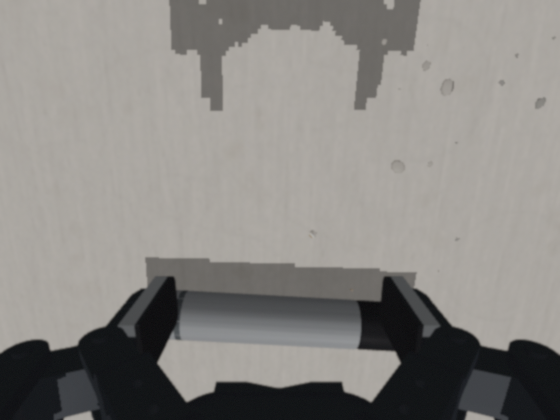

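View pics/scene1.png

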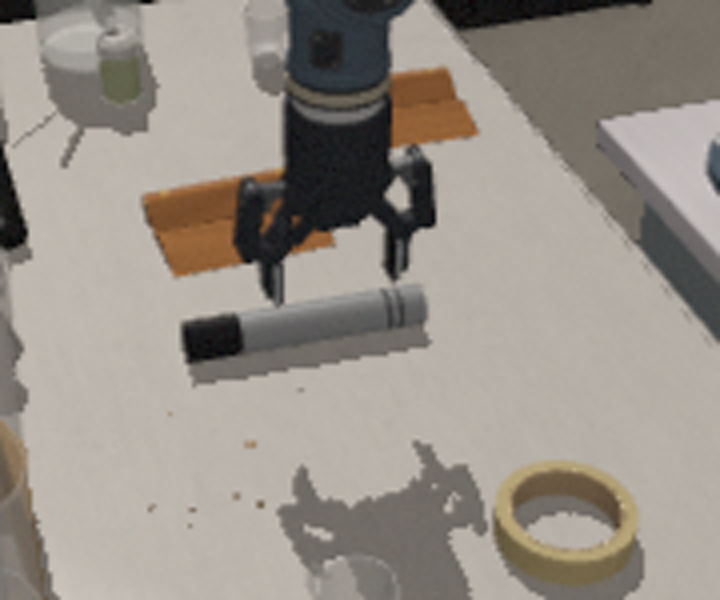

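Run:
```python
from h import *
p=vision.snapshot("wrist"); s=manip.sense(); print(s['tcp_pos'].round(4),s['force'].round(2))
print("centre",-np.array(p["R"]).T@p["t"])
for y in(.0855,):print(proj(p,[[.431,.089,.017],[.586,.083,.017],[.631,.081,.017]]).round(1))
print(onplane(p,(361,325),.017),onplane(p,(182,318),.017), onplane(p,(361,325),.025))
print("tips",proj(p,[s['tcp_pos']+[dx,dy,.013] for dx in(-.0425,.0425) for dy in(-.011,.011)]).round(0))
```

```text
[0.5305 0.1527 0.0908] [-0.23  0.29 -0.02]
centre [0.52845457 0.22487486 0.23391664]
[[136.4 308.9]
 [353.7 320.4]
 [415.7 324. ]]
[0.59162955 0.07929577 0.017     ] [0.46288941 0.0822632  0.017     ] [0.58929962 0.0846648  0.025     ]
tips [[179. 313.]
 [176. 266.]
 [377. 317.]
 [383. 270.]]
```

```bash
python3 -m crank '[{"grip":0,"offset":[0,0,30],"angular":[0,0,0]},{"grip":0,"offset":[0,0,60],"angular":[0,0,0]},{"grip":0,"offset":[0,0,80],"angular":[0,0,0]},{"grip":0,"offset":[0,0,92],"angular":[0,0,0]},{"grip":0,"offset":[0,0,92],"angular":[0,0,0]}]'
python3 - <<'E'
from h import *
for n in ("scene","side"):
    p=vision.snapshot(n); c=p["pixels"][:,:,::-1]
    c=cv2.resize(c[160:240,240:360],None,fx=6.5,fy=6.5,interpolation=cv2.INTER_CUBIC)
    cv2.imwrite(f"pics/{n}2.png",c)
s=manip.sense(); print(s['tcp_pos'].round(4),s['force'].round(2))
E
```

```text
t: 2.55
tcp_pos: [0.5298, 0.1523, -0.0032]
tool_rot: [0.699, 0.715, -0.001, -0.001]
force: [-0.0, 0.4, -0.1]
finger_gap: 1.0
[ 0.5311  0.1522 -0.0018] [ 0.68  0.33 -0.44]
```

View pics/side2.png

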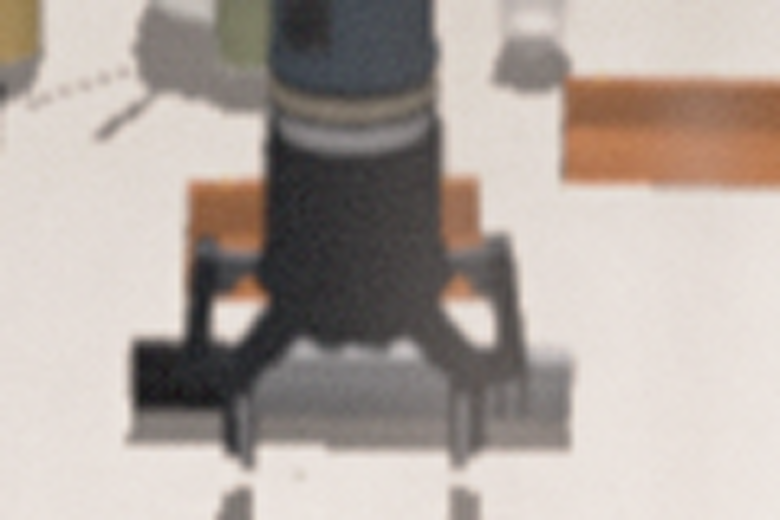

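View pics/scene2.png

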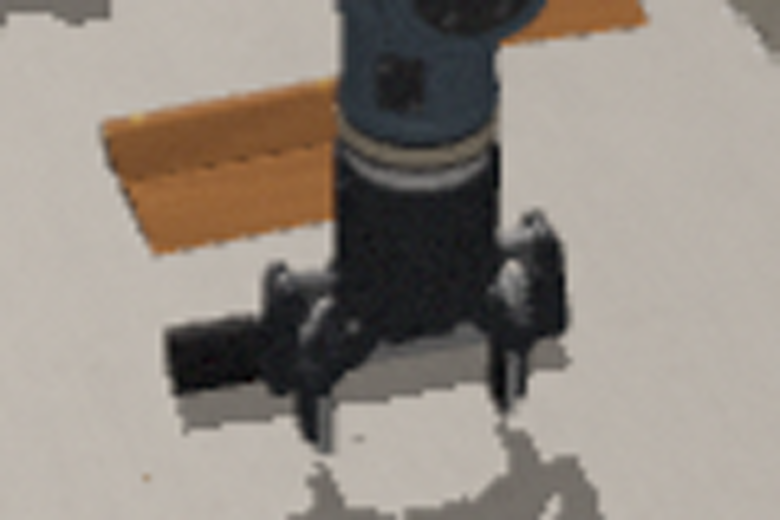

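```bash
python3 -m crank '[{"grip":0,"offset":[-20,0,0],"angular":[0,0,0]},{"grip":0,"offset":[-34,0,0],"angular":[0,0,0]},{"grip":0,"offset":[-38,0,0],"angular":[0,0,0]},{"grip":0,"offset":[-42,0,0],"angular":[0,0,0]},{"grip":0,"offset":[-46,0,0],"angular":[0,0,0]},{"grip":0,"offset":[-50,0,0],"angular":[0,0,0]},{"grip":0,"offset":[-55,0,0],"angular":[0,0,0]},{"grip":0,"offset":[-60,0,0],"angular":[0,0,0]},{"grip":0,"offset":[-65,0,0],"angular":[0,0,0]},{"grip":0,"offset":[-70,0,0],"angular":[0,0,0]}]'
cat > look.py <<'E'
import sys
from h import *
k=sys.argv[1]; ims=[]
for n in ("scene","side"):
    p=vision.snapshot(n); c=p["pixels"][:,:,::-1]
    ims.append(cv2.resize(c[160:240,240:360],None,fx=6.5,fy=6.5,interpolation=cv2.INTER_CUBIC)); cv2.imwrite(f"pics/{n}{k}.png",ims[-1])
s=manip.sense(); print(s['t'],s['tcp_pos'].round(4),s['force'].round(2))
E
python3 look.py 3
```

```text
t: 3.65
tcp_pos: [0.532, 0.0813, -0.0027]
tool_rot: [0.699, 0.715, -0.0, -0.0]
force: [0.8, -0.8, 0.1]
finger_gap: 1.0
3.75 [ 0.5322  0.081  -0.0027] [ 0.27 -0.25  0.99]
```

View pics/side3.png

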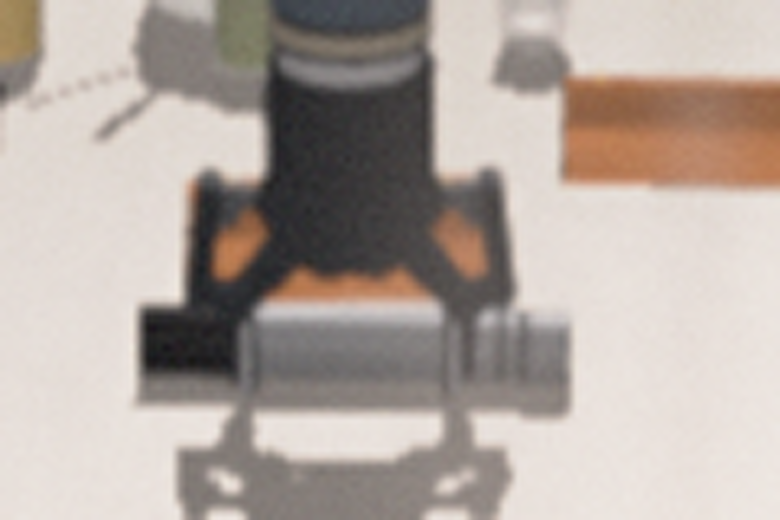

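View pics/scene3.png

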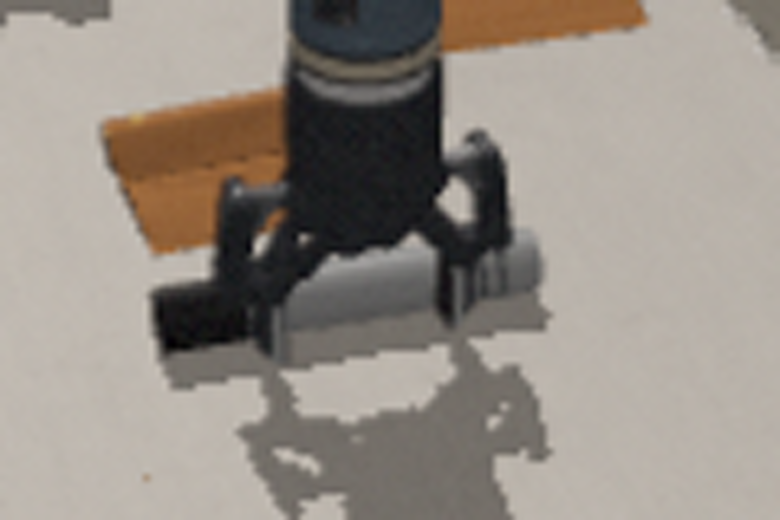

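```bash
python3 -m crank '[{"grip":0,"offset":[-5,0,0],"angular":[0,0,0]},{"grip":0,"offset":[-10,0,0],"angular":[0,0,0]},{"grip":0,"offset":[-15,0,0],"angular":[0,0,0]},{"grip":0,"offset":[-20,0,0],"angular":[0,0,0]},{"grip":0,"offset":[-26,0,0],"angular":[0,0,0]},{"grip":0,"offset":[-32,0,0],"angular":[0,0,0]},{"grip":0,"offset":[-38,0,0],"angular":[0,0,0]},{"grip":0,"offset":[-44,0,0],"angular":[0,0,0]},{"grip":0,"offset":[-50,0,0],"angular":[0,0,0]},{"grip":0,"offset":[-56,0,0],"angular":[0,0,0]}]'
python3 -m crank '[{"grip":0,"offset":[-5,0,0],"angular":[0,0,0]},{"grip":0,"offset":[-9,0,0],"angular":[0,0,0]},{"grip":0,"offset":[-13,0,0],"angular":[0,0,0]},{"grip":0,"offset":[-17,0,0],"angular":[0,0,0]},{"grip":0,"offset":[-21,0,0],"angular":[0,0,0]},{"grip":0,"offset":[-24,0,0],"angular":[0,0,0]},{"grip":0,"offset":[-27,0,0],"angular":[0,0,0]},{"grip":0,"offset":[-30,0,0],"angular":[0,0,0]}]'
python3 look.py 4
```

```text
t: 4.75
tcp_pos: [0.5333, 0.0252, -0.0027]
tool_rot: [0.7, 0.715, 0.0, 0.0]
force: [0.4, -0.3, 0.7]
finger_gap: 0.998
t: 5.55
tcp_pos: [0.5338, -0.0043, -0.0027]
tool_rot: [0.7, 0.715, 0.0, -0.0]
force: [0.2, 1.4, 0.7]
finger_gap: 1.0
5.65 [ 0.534  -0.0046 -0.0027] [-0.48  0.59 -0.45]
```

View pics/side4.png

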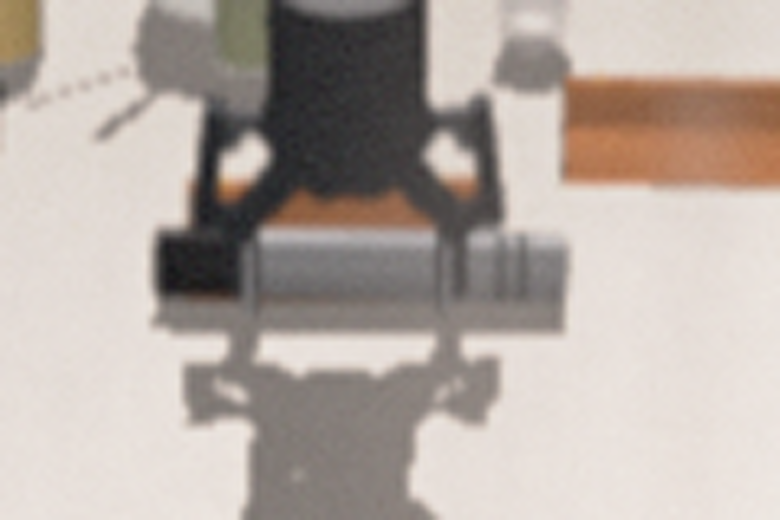

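View pics/scene4.png

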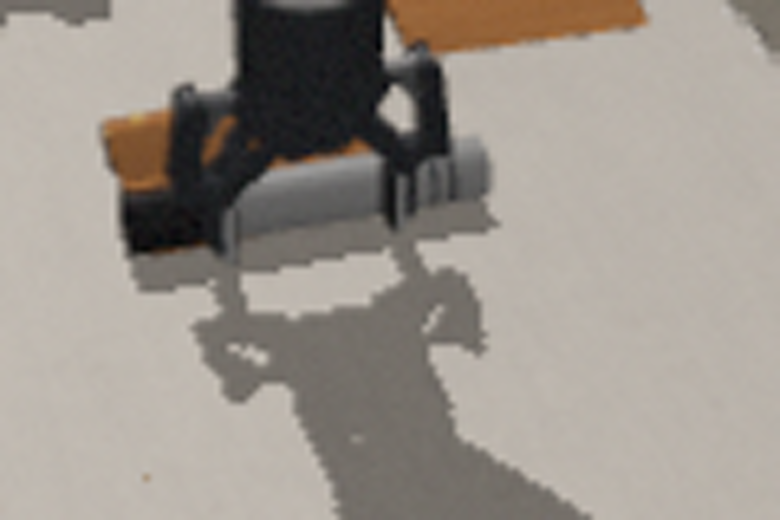

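```bash
python3 -m crank '[{"grip":0,"offset":[-3,0,0],"angular":[0,0,0]},{"grip":0,"offset":[-6,0,0],"angular":[0,0,0]},{"grip":0,"offset":[-9,0,-1],"angular":[0,0,0]},{"grip":0,"offset":[-12,0,-1],"angular":[0,0,0]},{"grip":0,"offset":[-15,0,-2],"angular":[0,0,0]},{"grip":0,"offset":[-18,0,-3],"angular":[0,0,0]},{"grip":0,"offset":[-21,0,-3],"angular":[0,0,0]},{"grip":0,"offset":[-24,0,-4],"angular":[0,0,0]},{"grip":0,"offset":[-27,0,-5],"angular":[0,0,0]},{"grip":0,"offset":[-30,0,-5],"angular":[0,0,0]}]'
python3 look.py 5
```

```text
t: 6.65
tcp_pos: [0.5346, -0.0345, 0.0024]
tool_rot: [0.7, 0.715, 0.0, 0.0]
force: [0.1, 2.5, 1.7]
finger_gap: 1.0
6.75 [ 0.5347 -0.035   0.0023] [0.53 0.45 0.98]
```

View pics/side5.png

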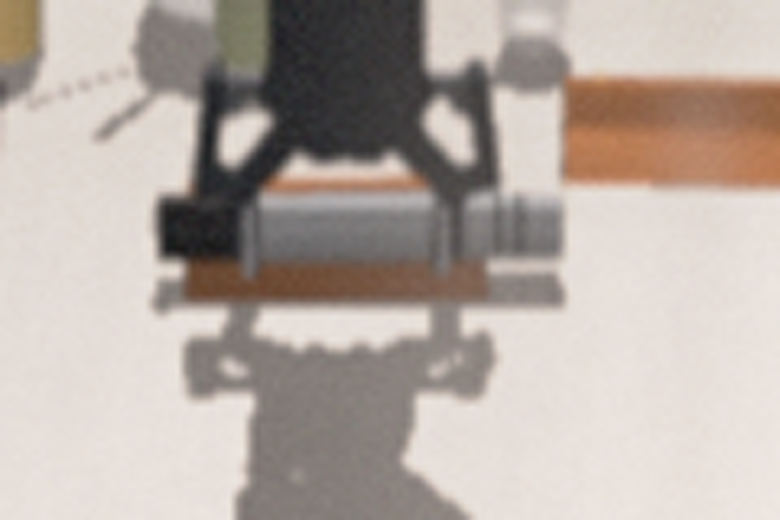

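View pics/scene5.png

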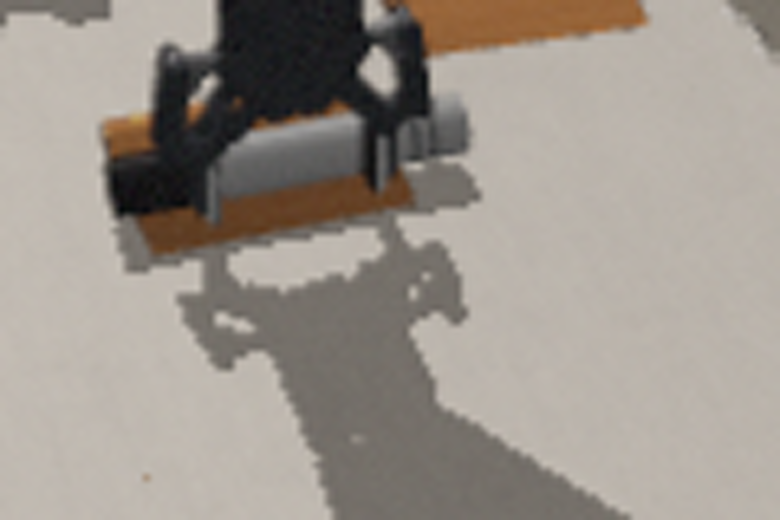

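```bash
python3 -m crank '[{"grip":0,"offset":[-2,0,0],"angular":[0,0,0]},{"grip":0,"offset":[-4,0,0],"angular":[0,0,0]},{"grip":0,"offset":[-6,0,-1],"angular":[0,0,0]},{"grip":0,"offset":[-8,0,-1],"angular":[0,0,0]},{"grip":0,"offset":[-10,0,-2],"angular":[0,0,0]},{"grip":0,"offset":[-12,0,-2],"angular":[0,0,0]},{"grip":0,"offset":[-14,0,-3],"angular":[0,0,0]},{"grip":0,"offset":[-16,0,-3],"angular":[0,0,0]},{"grip":0,"offset":[-18,0,-3],"angular":[0,0,0]},{"grip":0,"offset":[-20,0,-3],"angular":[0,0,0]}]'
python3 look.py 6
```

```text
t: 7.75
tcp_pos: [0.5352, -0.0548, 0.0053]
tool_rot: [0.699, 0.715, -0.0, 0.0]
force: [0.6, -0.3, -0.4]
finger_gap: 0.996
7.85 [ 0.5352 -0.0549  0.0053] [ 0.42 -0.5  -0.5 ]
```

View pics/side6.png

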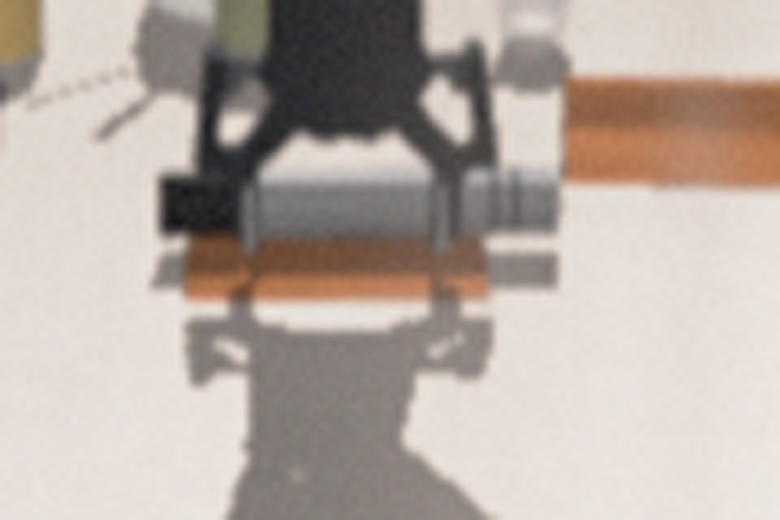

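View pics/scene6.png

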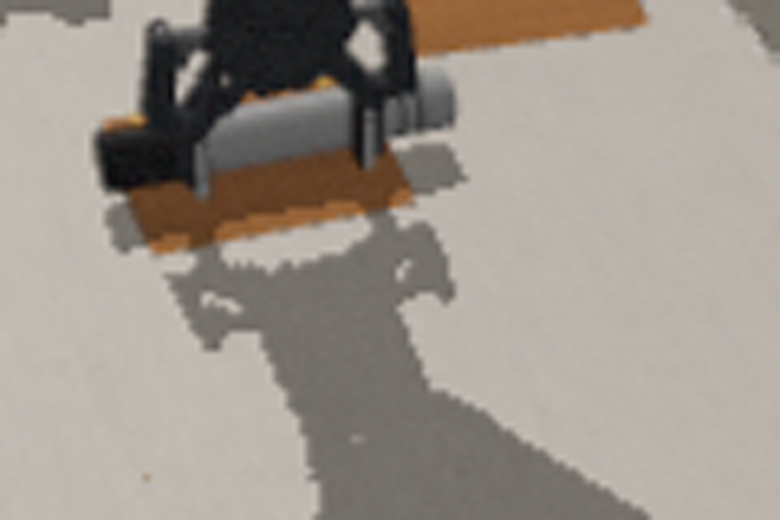

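```bash
python3 -m crank '[{"grip":0,"offset":[-2,0,0],"angular":[0,0,0]},{"grip":0,"offset":[-4,0,-1],"angular":[0,0,0]},{"grip":0,"offset":[-6,0,-1],"angular":[0,0,0]},{"grip":0,"offset":[-6,0,-1],"angular":[0,0,0]},{"grip":0,"offset":[-6,0,-1],"angular":[0,0,0]}]'
python3 look.py 7
```

```text
t: 8.35
tcp_pos: [0.5351, -0.0603, 0.0063]
tool_rot: [0.7, 0.715, -0.0, 0.0]
force: [-0.4, 0.1, -0.1]
finger_gap: 1.0
8.45 [ 0.5351 -0.0602  0.0063] [ 0.81 -0.41 -0.47]
```

View pics/side7.png

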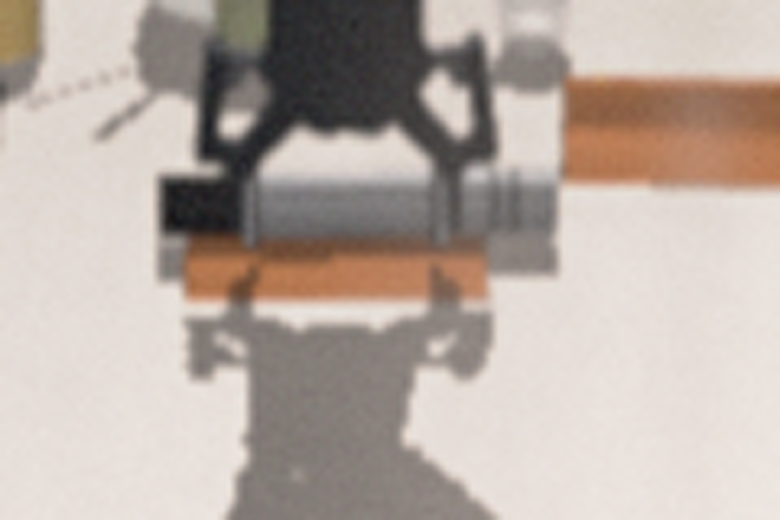

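View pics/scene7.png

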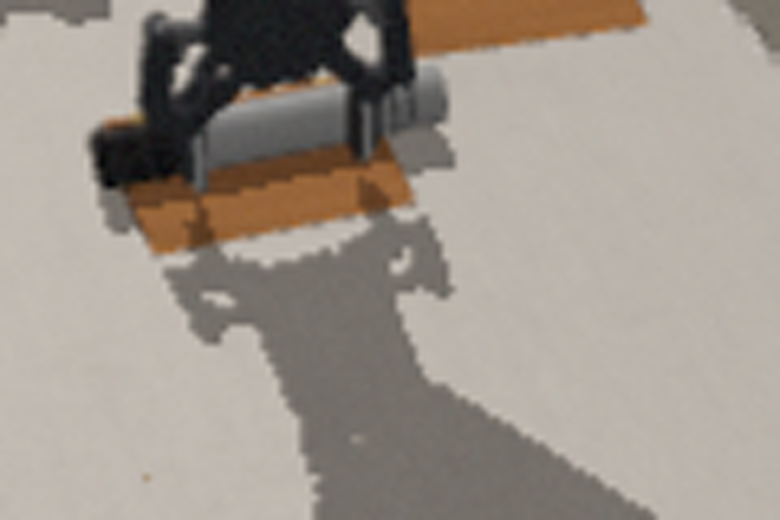

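```bash
python3 -m crank '[{"grip":0,"offset":[15,0,-2],"angular":[0,0,0]},{"grip":0,"offset":[40,0,-10],"angular":[0,0,0]},{"grip":0,"offset":[70,0,-35],"angular":[0,0,0]},{"grip":0,"offset":[100,0,-70],"angular":[0,0,0]},{"grip":0,"offset":[130,0,-100],"angular":[0,0,0]},{"grip":0,"offset":[160,0,-120],"angular":[0,0,0]},{"grip":0,"offset":[180,0,-130],"angular":[0,0,0]},{"grip":0,"offset":[180,0,-130],"angular":[0,0,0]}]'
python3 look.py 8
```

```text
t: 9.25
tcp_pos: [0.5313, 0.1232, 0.1382]
tool_rot: [0.698, 0.716, 0.002, 0.001]
force: [-0.2, -0.3, -0.1]
finger_gap: 0.999
9.35 [0.5306 0.1206 0.1363] [-0.36  0.15  0.27]
```

View pics/side8.png

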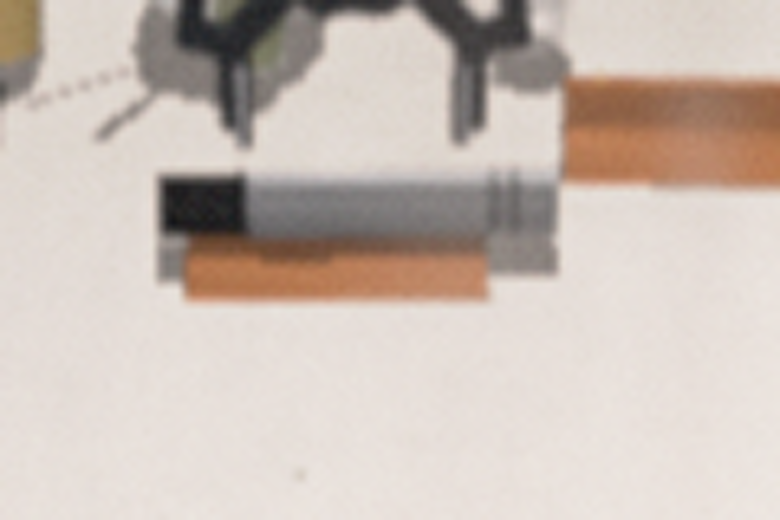

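View pics/scene8.png

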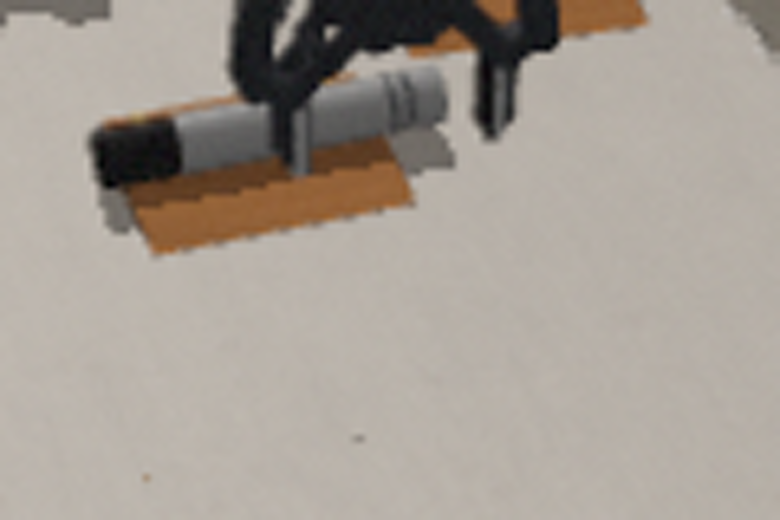

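Side view: the bar appears to lie in the groove, spanning (160..556, y≈207) against the rest's (187..483). I'll compute its pose.

Run:
```python
from h import *
ps={n:vision.snapshot(n) for n in("scene","side")}
cs=lambda l,o:np.array(l)/6.5+o-0.42
B={"scene":cs([(96,158),(445,97)],[240,160]),"side":cs([(160,206),(556,206)],[240,160])}
r=np.array([.541,-.0965]);a=.0203
for n in B:
    e=np.array([onplane(ps[n],uv,.023) for uv in B[n]]); m=e.mean(0)[:2]-r
    print(n,e.round(4).tolist(),np.linalg.norm(e[0]-e[1]),"rest xy",m[0]*np.cos(a)+m[1]*np.sin(a),-m[0]*np.sin(a)+m[1]*np.cos(a))
```

```text
scene [[0.6306, -0.0946, 0.023], [0.4294, -0.0944, 0.023]] 0.2011749088452592 rest xy -0.010984011907259306 0.0022417198430184767
side [[0.6267, -0.0918, 0.023], [0.4279, -0.0926, 0.023]] 0.19880678959592768 rest xy -0.01360270407976805 0.004553142427773826
```

```bash
python3 -m crank '[{"grip":0,"offset":[0,0,-30],"angular":[0,0,0]},{"grip":0,"offset":[-20,0,-60],"angular":[0,0,0]},{"grip":0,"offset":[-50,0,-80],"angular":[0,0,0]},{"grip":0,"offset":[-80,0,-100],"angular":[0,0,0]},{"grip":0,"offset":[-110,0,-100],"angular":[0,0,0]},{"grip":0,"offset":[-110,0,-100],"angular":[0,0,0]},{"grip":0,"offset":[-110,0,-100],"angular":[0,0,0]}]'
python3 - <<'E'
from h import *
p=vision.snapshot("wrist");cv2.imwrite("pics/wrist9.png",p["pixels"][:,:,::-1])
M=[(sx*.075,y,z) for y,z in((.066,0),(.016,.012),(-.03,.02),(-.042,.02)) for sx in(1,-1)]
print(proj(p,T(.541,-.0965,.0203,M)).round(0).tolist()); print("seat axis ends",proj(p,T(.541,-.0965,.0203,[(.088,0,.023),(-.112,0,.023)])).round(0).tolist())
E
python3 look.py 9
```

```text
t: 10.15
tcp_pos: [0.5329, 0.0085, 0.2354]
tool_rot: [0.701, 0.713, -0.001, -0.001]
force: [-0.4, -0.8, -0.6]
finger_gap: 1.002
[[350.0, 214.0], [219.0, 215.0], [350.0, 259.0], [219.0, 259.0], [349.0, 299.0], [220.0, 299.0], [349.0, 308.0], [221.0, 308.0]]
seat axis ends [[363.0, 276.0], [186.0, 276.0]]
10.3 [0.5329 0.0103 0.2354] [ 0.78 -1.46 -0.5 ]
```

View pics/wrist9.png

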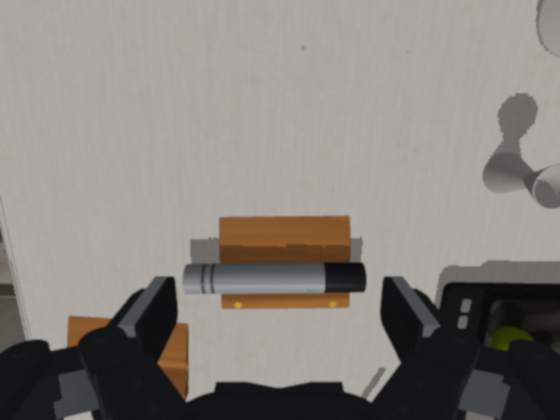

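View pics/scene9.png

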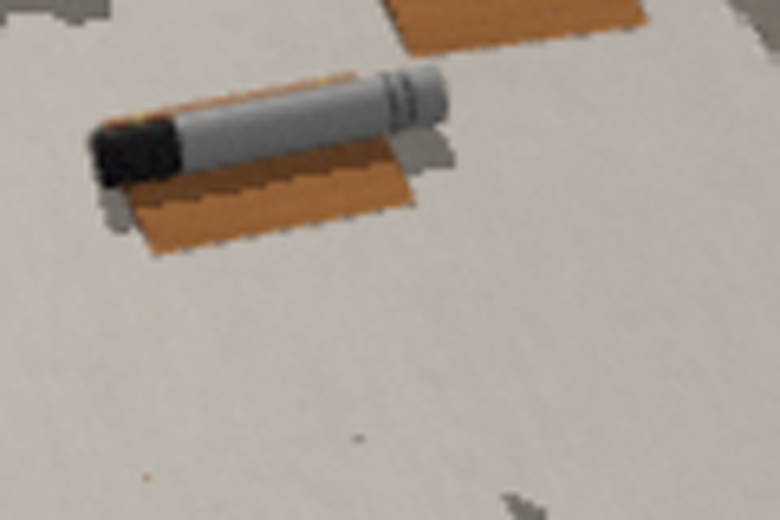

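Run:
```python
from station import manip
print(manip.sign_off())
```

```text
the job is handed in; nothing more can be done
None
```

The steel muddler with the black end is lying settled in the V groove of the farther rest, and I handed the job in at about 10.3 s. I pushed its side with the two open fingertips, slowly across the bench, up the ramp and over the lip. It was never gripped or lifted, and the contact forces I read stayed at about 3 N or less. The hand then backed off to about 0.23 m above the bench, touching nothing.

**Last checks:**
- **Seating:** The wrist picture shows the bar parallel to the rest and at the seat position I predicted, within 1–2 pixels. The two fixed cameras put it 2 and 4.5 mm across from the groove centre. The 4.5 mm is a bit more than the 2 mm calibration error, but the wrist view shows it seated.
- **Centring:** The middle of the bar is 11–14 mm from the middle of the rest, so about 37 mm sticks out at one end and 13 mm at the other. This is inside the 3 cm limit, so I did not nudge it.
- **Rolling:** I saw nothing on the bar that would show its turning, so this is inferred from how lightly it moved ahead of the fingers.
- **Bystanders:** The arm kept away from the other things. I did not measure their positions again at the end.

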